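# Recharge the desiccator and crack its sealed lid

### The job

Recharge the desiccator: pick up the small tray by its carrying bar, tip all four drying capsules into the open hopper at the desiccator's side, and stand the empty tray back upright on the worktop. Then pull the lid up by its bar handle until the sticky seal breaks, without letting it fly open, and hold it just ajar, its front edge two to three centimetres up, so that the damp air can escape; finish while still holding the lid there. Leave the specimen cup, slide carton and timer where they are.

Things in the scene. Friction and masses are not known exactly. Their poses are not given: they have to be found in the camera images.
- desiccator: Fixed desiccator of plain white plastic, about 140 mm deep (x) and 290 mm wide (y); origin on the worktop under its middle, x away from the front (the front has a round dial), z up. Its +y part is the sealed chamber, 130 x 150 mm and 101 mm high with the shut lid (middle at y = +65 mm). Its -y part is the open feed hopper (middle at y = -75 mm).
- hopper_mouth (a point): Middle of the hopper's open mouth, at the height of its rim, 102 mm over the worktop; axes as the desiccator's. The mouth is about 140 mm along x and runs from y = -70 to +58 mm; on the chamber side (+y) a splash-back wall stands 40 mm above the rim. Its walls narrow to a well 110 x 115 mm inside, whose floor lies 63 to 87 mm below the rim and slopes to the chamber.
- seal_lid (a joint): Opening angle of the chamber's grey lid (rad): 0 shut, grows as the front edge rises, stop at 0.5. Front edge rises about 13 mm per 0.1 rad. The seal sticks: at the handle it takes an upward pull that grows to a peak of about 13 to 17 N within the first 2 mm, then drops; past 0.05 rad only the lid's weight is left (about 2 to 3.5 N at the handle). Let go, the lid falls shut and seals again.
- lid_grip (a point): Middle of the lid's handle: a round steel bar, 12 mm thick and 84 mm long along the desiccator's y, its axis 33 mm above the lid's top (134 mm over the worktop when shut), on two posts 72 mm apart; free space below it between the posts. It lies 110 mm in front of (-x) and 46 mm above the hinge line. Axes as the lid's (z up when shut).
- lid_hinge (a point): Middle of the lid's hinge line, at the chamber's far upper edge, 88 mm over the worktop; the hinge line runs along this point's y. Axes as the desiccator's.
- tray: Loose aluminium tipping tray, 100 mm (x) by 84 mm (y), 0.2 kg; origin under the middle of its floor (4 mm thick), z up. Walls 38 mm high on its +y, -y and +x sides; the -x side is the open pouring mouth with no wall, over whose edge the capsules slide once the mouth side is tipped down 45 to 55 degrees; below about 20 degrees they stand still. A black carrying bar crosses it along y.
- tray_grip (a point): Middle of the tray's carrying bar: 12 mm thick (x), 26 mm high (z), 92 mm long (y), centre 77 mm above the tray's underside, middle at x = 0; nothing under it but the capsules. From 0.15 m up a tall analyser behind overhangs to 75 to 90 mm (world x) beyond this point as it starts: come and go on the robot's side. Axes as the tray's.
- capsule_0_c (a point): Middle of a loose white drying capsule: a cylinder 22 mm thick and 28 mm long, along its own z, 14 g, standing in the tray at the start.
- capsule_1_c (a point): Middle of a loose white drying capsule: a cylinder 22 mm thick and 28 mm long, along its own z, 14 g, standing in the tray at the start.
- capsule_2_c (a point): Middle of a loose white drying capsule: a cylinder 22 mm thick and 28 mm long, along its own z, 14 g, standing in the tray at the start.
- capsule_3_c (a point): Middle of a loose white drying capsule: a cylinder 22 mm thick and 28 mm long, along its own z, 14 g, standing in the tray at the start.
- cup: Bystander: white specimen cup with lid, 55 mm wide, 47 mm high, origin under its middle.
- slides: Bystander: carton of glass slides, 33 x 82 x 56 mm, origin under its middle.
- timer: Bystander: flat bench timer, 66 x 66 x 18 mm, origin under its middle.

How it is judged:
By the outcome, as a careful person would: the job done as asked, in the order asked, and still so for the second after the job is handed in, while the arm keeps its last pose, push and grip.
It also fails if it takes over 58 s, if anything falls off the work surface, if the arm or the gripper's body presses on something with over 40 N, if the wrist force passes 120 N, or if a joint passes its speed limit or range.

### The arm

A 7-joint arm with a two-finger parallel gripper is mounted at the origin on a cart in front of the work surface, level with it; the furniture and walls round the work are solid. World frame = base frame: x ahead of the robot, y to its left, z up, the work surface at z = 0. Lengths are in m, angles in rad, forces in N, time in s.
With the tool pointing down it reaches from about 0.425 to 0.925 m from the base axis. Payload 6.8 kg.
Tool frame: the origin (TCP) lies between the finger pads; the fingertips stand r.tcp_to_tips ahead of it and the grasp point (between the pads) lies 3 mm ahead of it (r.tcp_to_tips is the distance from the TCP to the fingertips, in m); z points along the fingers, y is the line along which they close (so a half turn about z gives the same grasp; the last joint's range is limited). The gripper opens to 85 mm and grips with 20 to 120 N. Pads are 22 mm wide; open, the fingers measure 114 mm over their backs; the gripper's body (76 mm by 85 mm) begins 54 mm behind the grasp point. The pads swing forward as they close: fully open they stand 13 mm farther back than shut.
Start: joints at [1.173, 0.477, 0.022, 1.555, -0.011, 1.109, -0.083], TCP at [0.193, -0.647, 0.253] pointing down, gripper open.
Joint ranges: [-2.96, 2.96], [-0.34, 2.1], [-1.41, 1.46], [0.24, 2.44], [-1.37, 4.51], [0.17, 1.92], [-2.96, 2.96]. Speed limits (rad/s): [2.39, 2.39, 3.14, 3.14, 3.14, 3.14, 3.14].

### API

Orientations are given as a rotation vector (axis times angle).
In Python, from bench import r gives the robot as it stands. The module is installed in compiled form; this text tells all that it offers.
- The arm moves only by the tool step_arm, never from a script. Its argument "moves" is a list of rows, each an object of numbers: "rx", "ry", "rz": the turn, a rotation vector about the tool's x, y, z in degrees; "dx", "dy", "dz": the shift along the tool's x, y, z in mm; "gripper": the opening, from -1 (shut) to 1 (fully open). In form: [{"rx": .., "ry": .., "rz": .., "dx": .., "dy": .., "dz": .., "gripper": ..}, ...]. A call has 1 to 20 rows; each row shifts and turns the commanded pose from where the row before left it, along the tool's axes as they then stand; what a row does not reach is not made up. A row lasts 1/8 s, in which the tool goes at most 62.5 mm and 10.7 degrees, less where a joint would pass 70% of its speed; a pose out of reach is approached as far as the arm can. A call is refused whole if a number of a shift passes 62.5 or a number of a turn 10.7, either way. A call with a gripper value outside its range is refused whole. The fingers move at their own pace and stop on an object; "grip_force" is the grip in N (left out, the last holds). Time passes only in rows, so rows that do not move let the fingers close. It gives the time, the measured TCP pose, the force, the opening and the grip force at its end, in the units of the state.
- r.get_obs(): the state, without advancing time (a new reading comes with each control period).
- r.grab_frame(name): name is "side" or "top"; returns the picture (400x640x3 uint8, blue, green, red); there is no depth.
- r.camera_info(name): a dict with "mtx" (3x3 intrinsics, pixels), "D" ([k1, k2, p1, p2, k3] as OpenCV has them; the pictures are not rectified), "rvec" (rotation vector, rad) and "tvec" (3), from world to camera coordinates, as OpenCV has them. Camera axes: x right, y down, z forward; pixel columns grow to the right and rows downward; lengths in m; the calibration is good to about 2 mm. A picture is of the moment at which its call begins. camera_info takes no time and is no camera call.
- r.hand_in(): hands the job in; it is judged then, once.
The state is a dict: "clock": time; "joints": joint angles; "qvel": joint speeds; "tau": joint torques, N m; "tcp_pos": TCP position; "orientation": TCP orientation; "contact_force": force on the tool from outside, world axes, zero at the start; "moment": the same for the moment, N m; "grip_width": finger opening in m; "gripper_force": force on a finger pad.
Only numpy, scipy, OpenCV 4.12 (cv2) and the standard library are available. Lean on these libraries where they do the work, as an engineer would, in place of code of your own. Each camera call takes 0.05 s, during which the arm holds its last target. There are 200 camera calls.

## Working session

There is one attempt and no reset: what is moved stays moved. The work goes in short steps, Python scripts to look and compute and a tool call to move; the robot and the scene stay as the last step left them, time stands still between calls to the robot, and variables do not carry over. Pictures are saved under pics/ and viewed, at most 10 in all, crops included, and the job is handed in when it is done.

Besides the shell and the picture viewer there is one more tool, called after ">>>" as name([rows], argument=value, ...), one row to a line, values as JSON. step_arm: Moves the arm, as the interface text tells. Its arguments: {"type":"object","properties":{"moves":{"type":"array","items":{"type":"object","properties":{"rx":{"type":"number"},"ry":{"type":"number"},"rz":{"type":"number"},"dx":{"type":"number"},"dy":{"type":"number"},"dz":{"type":"number"},"gripper":{"type":"number"}}}},"grip_force":{"type":"number"}},"required":["moves"]}

```bash
mkdir -p pics
python3 - <<'E'
from bench import r
import cv2
o=r.get_obs(); print(o, r.tcp_to_tips)
for n in("side","top"):
    cv2.imwrite(f"pics/{n}0.png",r.grab_frame(n)); c=r.camera_info(n)
    R=cv2.Rodrigues(c["rvec"])[0]; print(n,c["mtx"],c["D"],"pos",-R.T@c["tvec"].ravel(),"\n",R)
E
```

```text
{'clock': 0.0, 'joints': array([ 1.17289795,  0.47782177,  0.02234654,  1.55644521, -0.01150763,
        1.1093058 , -0.08310595]), 'qvel': array([-4.38670040e-04,  2.09519234e-05, -6.04866521e-04,  1.26797096e-03,
       -1.05844214e-03, -1.33666042e-03, -6.50173022e-04]), 'tau': array([-1.73282137e-04, -5.96441174e+01,  1.60821129e+00, -2.81191742e+01,
        1.24190966e-02,  9.27463872e-03, -2.79118893e-06]), 'tcp_pos': array([ 0.19271614, -0.64632848,  0.25231392]), 'orientation': array([-3.10687954e+00, -4.53371612e-01,  6.28108435e-04]), 'contact_force': array([-0.03503277,  0.05044071,  0.37987993]), 'moment': array([-0.02246222, -0.00505262, -0.01096817]), 'gripper_force': 0.0, 'grip_width': 0.08505879759895603} 0.022
side [[497.13268402   0.         315.85738444]
 [  0.         497.13268402 186.05201301]
 [  0.           0.           1.        ]] [-0.05840306  0.          0.          0.          0.        ] pos [0.29350669 0.98440012 0.90110099] 
 [[-0.9601858  -0.27935715  0.00167671]
 [-0.17780548  0.6064886  -0.77495599]
 [ 0.21547259 -0.74439987 -0.63201297]]
top [[448.19771046   0.         316.76557895]
 [  0.         448.19771046 196.85869818]
 [  0.           0.           1.        ]] [0.01833117 0.         0.         0.         0.        ] pos [0.33745827 0.04191697 1.23031566] 
 [[ 0.006807   -0.9999615  -0.00553655]
 [-0.98276979 -0.00566708 -0.18474694]
 [ 0.18470846  0.00669873 -0.98277053]]
```

View pics/side0.png

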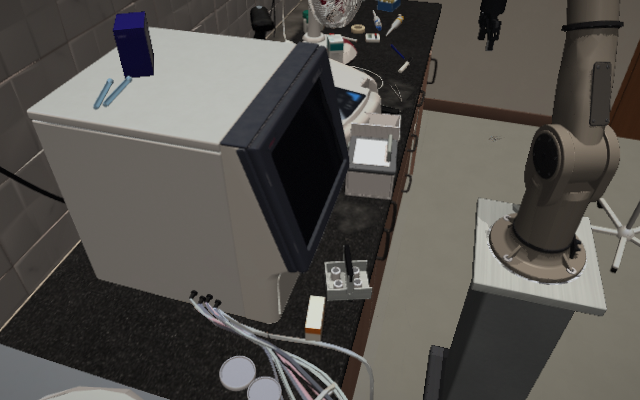

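View pics/top0.png

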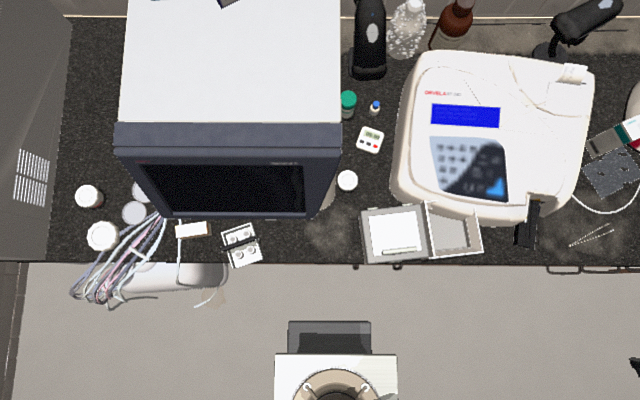

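The side view shows the tray at about (348,280), the desiccator at (372,155) and the slide carton at (315,318). The top view shows the tray at (242,245), lid at (393,233), hopper at (455,230), cup at (347,180) and timer at (370,140). I'll enlarge the tray and desiccator from both views.

Run:
```python
import cv2,numpy as np
t=cv2.imread("pics/top0.png"); s=cv2.imread("pics/side0.png")
f=lambda im,x,y,w,h,k:cv2.resize(im[y:y+h,x:x+w],None,fx=k,fy=k,interpolation=cv2.INTER_CUBIC)
a=f(t,205,210,70,70,5); b=f(t,350,190,140,80,5)   # 350x350, 700x400 
c=f(s,310,230,80,80,5); d=f(s,330,100,80,100,4)
out=np.zeros((600,800,3),np.uint8); out[:350,:350]=a; out[:400,400:720]=d; out[200:600,0:0]=0
cv2.imwrite("pics/c1.png",out)
o2=np.zeros((600,800,3),np.uint8); o2[:320,:560]=f(t,350,190,140,80,4); o2[330:600,:320]=f(s,310,235,80,67,4)[:270]if 0 else 0
z=f(s,310,235,80,65,4); o2[330:330+z.shape[0],:320]=z
cv2.imwrite("pics/c2.png",o2)
```

```text
(no output)
```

View pics/c1.png

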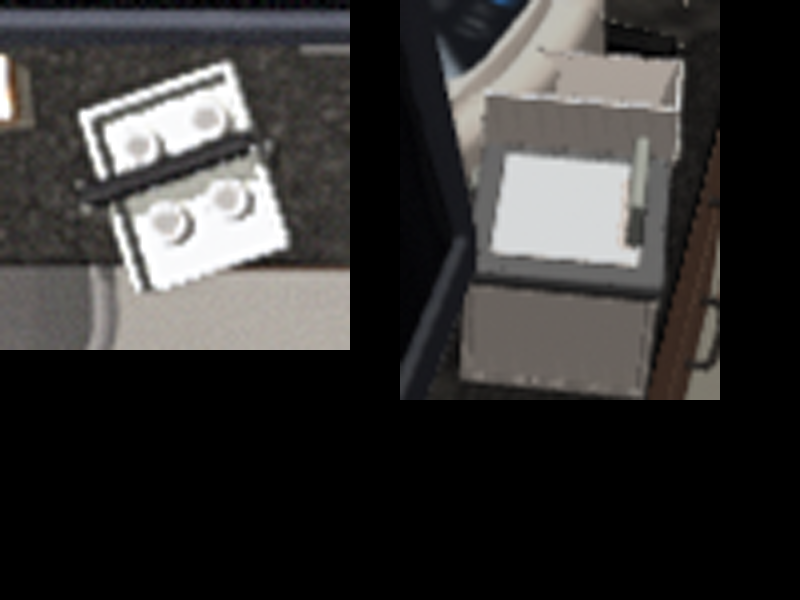

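View pics/c2.png

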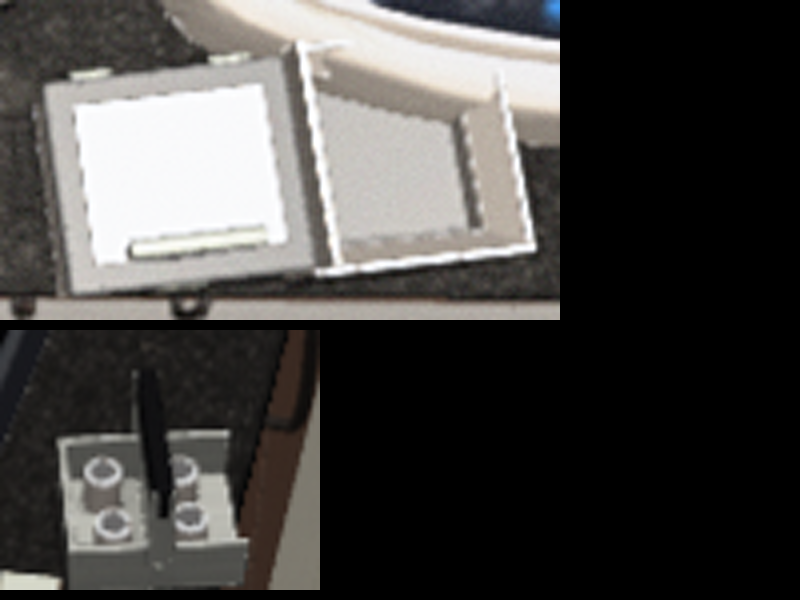

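Top crop: tray bar runs from about (222.6,248) to (257,239.5), with the tray's mouth facing the robot. Lid handle runs from (382,252) to (417,248). Hopper rim's near corners are (429.5,258) and (483.7,252.5). I'll segment these more exactly and cast rays.

```bash
cat > h.py <<'E'
import cv2,numpy as np
from bench import r
from scipy.spatial.transform import Rotation as Ro
def ray(n,p):
    c=r.camera_info(n); R=cv2.Rodrigues(np.array(c["rvec"],float))[0]
    u=cv2.undistortPoints(np.array([[p]],float),c["mtx"],c["D"]).ravel()
    return -R.T@np.ravel(c["tvec"]), R.T@np.array([u[0],u[1],1])
def onz(n,p,z):
    o,d=ray(n,p); return (o+d*(z-o[2])/d[2]).round(4)
def proj(n,P):
    c=r.camera_info(n); return cv2.projectPoints(np.array(P,float).reshape(-1,1,3),c["rvec"],c["tvec"],c["mtx"],c["D"])[0].reshape(-1,2).round(1)
E
python3 - <<'E'
from h import *
t=cv2.imread("pics/top0.png")
# tray bar: dark inside region
g=t.max(2)
def big(mask,x,y,w,h):
    m=np.zeros_like(mask); m[y:y+h,x:x+w]=mask[y:y+h,x:x+w]
    cs=cv2.findContours(m,cv2.RETR_EXTERNAL,cv2.CHAIN_APPROX_NONE)[0]; return max(cs,key=cv2.contourArea)
print("bar pix",[ (onz("top",p,0.09)) for p in [(222.6,248.6),(255.2,239.0)]])
w=big((t.min(2)>150).astype(np.uint8),219,220,47,52); b=cv2.minAreaRect(w); bp=cv2.boxPoints(b); print("tray",b,bp.round(1).tolist())
for p in bp: print(p, onz("top",p,0.038), onz("top",p,0.0))
s=[(347,244),(351,281)]
for a in s: print("side bar",onz("side",a,0.09))
print("handle",[onz("top",p,0.134) for p in [(382.2,251.8),(416.8,248.3)]])
print("lid corners .101",[onz("top",p,0.101) for p in [(361.5,211.8),(367.5,263),(428.7,257)]])
print("rim near .102",[onz("top",p,0.102) for p in [(429.8,258),(483.7,252.2)]], "splash top",[onz("top",p,0.142) for p in [(424.5,201.5),(435,255.5)]])
print("side handle ends",onz("side",(330+240/4,100+140/4),0.134),onz("side",(330+233/4,100+240/4),0.134))
E
```

```text
bar pix [array([0.417 , 0.2874, 0.09  ]), array([0.4418, 0.2056, 0.09  ])]
tray ((246.0, 256.5), (29.0, 38.0), 90.0) [[227.0, 242.0], [265.0, 242.0], [265.0, 271.0], [227.0, 271.0]]
[227. 242.] [0.4381 0.2877 0.038 ] [0.4413 0.2956 0.    ]
[265. 242.] [0.4387 0.1868 0.038 ] [0.4419 0.1914 0.    ]
[265. 271.] [0.3627 0.1846 0.038 ] [0.3635 0.1891 0.    ]
[227. 271.] [0.3622 0.2843 0.038 ] [0.363  0.2921 0.    ]
side bar [0.4446 0.2083 0.09  ]
side bar [0.4114 0.3107 0.09  ]
handle [array([ 0.4086, -0.1105,  0.134 ]), array([ 0.4177, -0.1946,  0.134 ])]
lid corners .101 [array([ 0.5117, -0.0645,  0.101 ]), array([ 0.3828, -0.0779,  0.101 ]), array([ 0.3987, -0.2306,  0.101 ])]
rim near .102 [array([ 0.3962, -0.233 ,  0.102 ]), array([ 0.4116, -0.3673,  0.102 ])] splash top [array([ 0.5319, -0.2158,  0.142 ]), array([ 0.4002, -0.2359,  0.142 ])]
side handle ends [ 0.419  -0.1947  0.134 ] [ 0.4035 -0.0758  0.134 ]
```

Run:
```python
from h import *
a=np.radians(6.1); ex=np.array([np.cos(a),np.sin(a),0]); ey=np.array([-ex[1],ex[0],0]); H=np.array([.4706,-.287,.102])
P=[H+ex*x+ey*y for x,y in [(-.07,-.07),(.07,-.07),(.07,.058),(-.07,.058)]]
print(np.round(P,3)); print("top",proj("top",P).tolist(),"side",proj("side",P).tolist())
t=cv2.imread("pics/top0.png"); s=cv2.imread("pics/side0.png")
f=lambda im,x,y,w,h,k:cv2.resize(im[y:y+h,x:x+w],None,fx=k,fy=k,interpolation=cv2.INTER_CUBIC)
o=np.zeros((600,800,3),np.uint8); o[:400]=f(t,380,170,160,80,5); z=f(s,320,60,100,50,4); o[400:600,:400]=z
cv2.imwrite("pics/c3.png",o)
```

```text
[[ 0.408 -0.364  0.102]
 [ 0.548 -0.349  0.102]
 [ 0.534 -0.222  0.102]
 [ 0.395 -0.237  0.102]]
top [[482.5, 253.5], [473.2, 198.5], [423.3, 203.4], [431.4, 258.6]] side [[401.5, 115.3], [356.5, 111.0], [351.6, 133.1], [399.6, 137.9]]
```

View pics/c3.png

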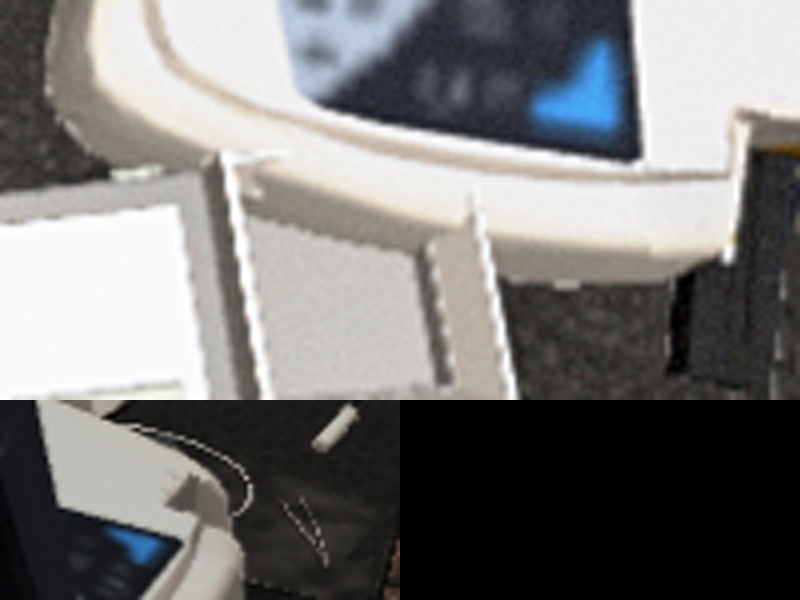

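The crop shows the white analyser's front curving over the hopper's far part, with its lower edge at about row 213–217 in the top view. I'll triangulate it and plan the first moves.

```bash
cat >> h.py <<'E'
def tri(a,b):
    (o1,d1),(o2,d2)=ray("top",a),ray("side",b)
    s=np.linalg.lstsq(np.c_[d1,-d2],o2-o1,rcond=None)[0]; p,q=o1+s[0]*d1,o2+s[1]*d2
    return ((p+q)/2).round(3),np.linalg.norm(p-q).round(4)
def T(p,R):
    M=np.eye(4); M[:3,:3]=R; M[:3,3]=p; return M
def down(yaw,tilt=0):  # tool y at yaw (deg) in plan, then rx tilt (deg)
    R=Ro.from_euler('z',yaw,degrees=True).as_matrix()@np.array([[0,1,0],[1,0,0],[0,0,-1.]])
    return R@Ro.from_euler('x',tilt,degrees=True).as_matrix()
def now():
    o=r.get_obs(); return T(o["tcp_pos"],Ro.from_rotvec(o["orientation"]).as_matrix())
def row(A,B,n):  # constant tool-frame row repeated n times from A to B
    M=np.linalg.inv(A)@B; v=Ro.from_matrix(M[:3,:3]).as_rotvec()/n
    S=Ro.from_rotvec(v).as_matrix(); G=sum(np.linalg.matrix_power(S,k) for k in range(n))
    d=np.linalg.solve(G,M[:3,3])*1000
    print(n,"x dx,dy,dz",d.round(1),"rx,ry,rz",np.degrees(v).round(2)); return B
E
python3 - <<'E'
from h import *
print(tri((508,202.4),(365.5,95.8)))
print([onz("top",(450,215),z) for z in(.1,.15,.2)])
A=now(); A=row(A,T([.15,-.48,.25],A[:3,:3]),4)
A=row(A,T([.43,-.15,.25],down(-15)),10)
A=row(A,T([.4294,.2465,.25],down(17)),10)
A=row(A,T([.4294,.2465,.083],down(17)),5)
E
```

```text
(array([ 0.536, -0.431,  0.114]), np.float64(0.0009))
[array([ 0.505 , -0.2889,  0.1   ]), array([ 0.4976, -0.2743,  0.15  ]), array([ 0.4902, -0.2596,  0.2   ])]
4 x dx,dy,dz [  1.7 -42.9   0.7] rx,ry,rz [-0.  0. -0.]
10 x dx,dy,dz [44.9 -5.4  0. ] rx,ry,rz [-0.01 -0.   -5.84]
10 x dx,dy,dz [40.2 -0.5  0. ] rx,ry,rz [ 0.   0.  -3.2]
5 x dx,dy,dz [ 0.   0.  33.4] rx,ry,rz [ 0.  0. -0.]
```

>>> step_arm([
  {"dx": 1.7,"dy": -42.9,"dz": 0.7,"gripper": 0.1},
  {"dx": 1.7,"dy": -42.9,"dz": 0.7,"gripper": 0.1},
  {"dx": 1.7,"dy": -42.9,"dz": 0.7,"gripper": 0.1},
  {"dx": 1.7,"dy": -42.9,"dz": 0.7,"gripper": 0.1},
  {"dx": 44.9,"dy": -5.4,"rz": -5.84,"gripper": 0.1},
  {"dx": 44.9,"dy": -5.4,"rz": -5.84,"gripper": 0.1},
  {"dx": 44.9,"dy": -5.4,"rz": -5.84,"gripper": 0.1},
  {"dx": 44.9,"dy": -5.4,"rz": -5.84,"gripper": 0.1},
  {"dx": 44.9,"dy": -5.4,"rz": -5.84,"gripper": 0.1},
  {"dx": 44.9,"dy": -5.4,"rz": -5.84,"gripper": 0.1},
  {"dx": 44.9,"dy": -5.4,"rz": -5.84,"gripper": 0.1},
  {"dx": 44.9,"dy": -5.4,"rz": -5.84,"gripper": 0.1},
  {"dx": 44.9,"dy": -5.4,"rz": -5.84,"gripper": 0.1},
  {"dx": 44.9,"dy": -5.4,"rz": -5.84,"gripper": 0.1},
  {"gripper": 0.1},
  {"gripper": 0.1},
])

```text
invalid input at $.moves[0]: expected keys rx, ry, rz, dx, dy, dz, gripper
```

>>> step_arm([
  {"rx": 0,"ry": 0,"rz": 0,"dx": 1.7,"dy": -42.9,"dz": 0.7,"gripper": 0.1},
  {"rx": 0,"ry": 0,"rz": 0,"dx": 1.7,"dy": -42.9,"dz": 0.7,"gripper": 0.1},
  {"rx": 0,"ry": 0,"rz": 0,"dx": 1.7,"dy": -42.9,"dz": 0.7,"gripper": 0.1},
  {"rx": 0,"ry": 0,"rz": 0,"dx": 1.7,"dy": -42.9,"dz": 0.7,"gripper": 0.1},
  {"rx": 0,"ry": 0,"rz": -5.84,"dx": 44.9,"dy": -5.4,"dz": 0,"gripper": 0.1},
  {"rx": 0,"ry": 0,"rz": -5.84,"dx": 44.9,"dy": -5.4,"dz": 0,"gripper": 0.1},
  {"rx": 0,"ry": 0,"rz": -5.84,"dx": 44.9,"dy": -5.4,"dz": 0,"gripper": 0.1},
  {"rx": 0,"ry": 0,"rz": -5.84,"dx": 44.9,"dy": -5.4,"dz": 0,"gripper": 0.1},
  {"rx": 0,"ry": 0,"rz": -5.84,"dx": 44.9,"dy": -5.4,"dz": 0,"gripper": 0.1},
  {"rx": 0,"ry": 0,"rz": -5.84,"dx": 44.9,"dy": -5.4,"dz": 0,"gripper": 0.1},
  {"rx": 0,"ry": 0,"rz": -5.84,"dx": 44.9,"dy": -5.4,"dz": 0,"gripper": 0.1},
  {"rx": 0,"ry": 0,"rz": -5.84,"dx": 44.9,"dy": -5.4,"dz": 0,"gripper": 0.1},
  {"rx": 0,"ry": 0,"rz": -5.84,"dx": 44.9,"dy": -5.4,"dz": 0,"gripper": 0.1},
  {"rx": 0,"ry": 0,"rz": -5.84,"dx": 44.9,"dy": -5.4,"dz": 0,"gripper": 0.1},
  {"rx": 0,"ry": 0,"rz": 0,"dx": 0,"dy": 0,"dz": 0,"gripper": 0.1},
  {"rx": 0,"ry": 0,"rz": 0,"dx": 0,"dy": 0,"dz": 0,"gripper": 0.1},
])

```text
clock: 2.1
tcp_pos: [0.4299, -0.1506, 0.2503]
orientation: [-2.493, -1.911, 0.001]
contact_force: [-0.5, -0.5, 0.1]
grip_width: 0.0468
gripper_force: 0.0
```

>>> step_arm([
  {"rx": 0,"ry": 0,"rz": -3.2,"dx": 40.2,"dy": -0.5,"dz": 0,"gripper": 0.1},
  {"rx": 0,"ry": 0,"rz": -3.2,"dx": 40.2,"dy": -0.5,"dz": 0,"gripper": 0.1},
  {"rx": 0,"ry": 0,"rz": -3.2,"dx": 40.2,"dy": -0.5,"dz": 0,"gripper": 0.1},
  {"rx": 0,"ry": 0,"rz": -3.2,"dx": 40.2,"dy": -0.5,"dz": 0,"gripper": 0.1},
  {"rx": 0,"ry": 0,"rz": -3.2,"dx": 40.2,"dy": -0.5,"dz": 0,"gripper": 0.1},
  {"rx": 0,"ry": 0,"rz": -3.2,"dx": 40.2,"dy": -0.5,"dz": 0,"gripper": 0.1},
  {"rx": 0,"ry": 0,"rz": -3.2,"dx": 40.2,"dy": -0.5,"dz": 0,"gripper": 0.1},
  {"rx": 0,"ry": 0,"rz": -3.2,"dx": 40.2,"dy": -0.5,"dz": 0,"gripper": 0.1},
  {"rx": 0,"ry": 0,"rz": -3.2,"dx": 40.2,"dy": -0.5,"dz": 0,"gripper": 0.1},
  {"rx": 0,"ry": 0,"rz": -3.2,"dx": 40.2,"dy": -0.5,"dz": 0,"gripper": 0.1},
  {"rx": 0,"ry": 0,"rz": 0,"dx": 0,"dy": 0,"dz": 40,"gripper": 0.1},
  {"rx": 0,"ry": 0,"rz": 0,"dx": 0,"dy": 0,"dz": 40,"gripper": 0.1},
  {"rx": 0,"ry": 0,"rz": 0,"dx": 0,"dy": 0,"dz": 10,"gripper": 0.1},
  {"rx": 0,"ry": 0,"rz": 0,"dx": 0,"dy": 0,"dz": 0,"gripper": 0.1},
])

```text
clock: 3.85
tcp_pos: [0.43, 0.2462, 0.1605]
orientation: [-1.871, -2.524, 0.001]
contact_force: [-1.1, -0.3, 0.6]
grip_width: 0.0469
gripper_force: 0.0
```

Run:
```python
from h import *
o=r.get_obs();print(o["tcp_pos"],o["contact_force"],o["joints"].round(2))
f=lambda im,x,y,w,h,k:cv2.resize(im[y:y+h,x:x+w],None,fx=k,fy=k,interpolation=cv2.INTER_CUBIC)
s=f(r.grab_frame("side"),300,190,100,120,4); t=f(r.grab_frame("top"),195,190,100,120,4)
cv2.imwrite("pics/a1.png",np.hstack([s,t]))
```

```text
[0.42997384 0.24617968 0.16052501] [-1.05813037 -0.31463889  0.60787401] [-0.03  0.4  -0.74  2.03  0.36  0.85 -0.68]
```

View pics/a1.png

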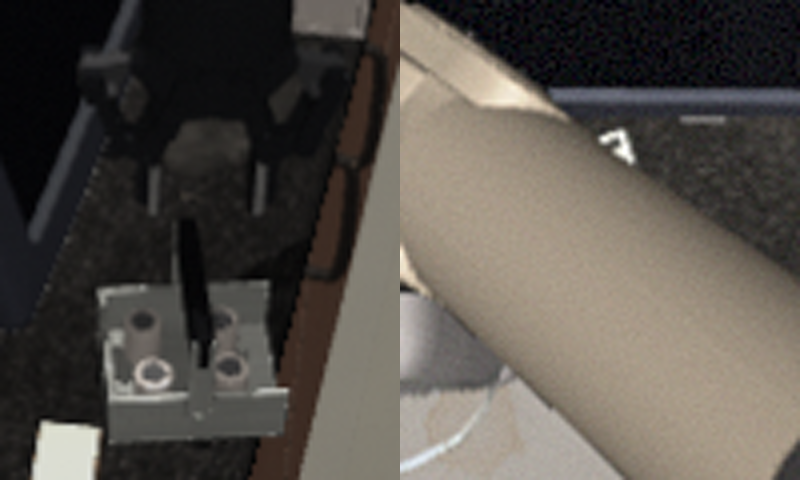

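The side crop shows the fingers (crop x 155–262) straddling the bar (from (187,220) to (203,365)). I'll check the centring numerically.

Run:
```python
from h import *
M=np.array([.43,.2462,0]); e=np.array([-.292,.956,0])
P=[M+k*.046*e+[0,0,z] for z in(.09,.064) for k in(-1,1)]
print(((proj("side",P)-[300,190]+.5)*4-.5).tolist(), ((proj("side",[[.43,.2462,.1385]])-[300,190])*4).tolist())
```

```text
[[193.9000000000001, 210.29999999999995], [204.70000000000005, 334.70000000000005], [191.9000000000001, 242.29999999999995], [202.70000000000005, 366.29999999999995]] [[201.5999999999999, 207.20000000000005]]
```

>>> step_arm([
  {"rx": 0,"ry": 0,"rz": 0,"dx": 0,"dy": 0,"dz": 25,"gripper": 0.1},
  {"rx": 0,"ry": 0,"rz": 0,"dx": 0,"dy": 0,"dz": 25,"gripper": 0.1},
  {"rx": 0,"ry": 0,"rz": 0,"dx": 0,"dy": 0,"dz": 20,"gripper": 0.1},
  {"rx": 0,"ry": 0,"rz": 0,"dx": 0,"dy": 0,"dz": 10,"gripper": 0.1},
  {"rx": 0,"ry": 0,"rz": 0,"dx": 0,"dy": 0,"dz": 0,"gripper": 0.1},
  {"rx": 0,"ry": 0,"rz": 0,"dx": 0,"dy": 0,"dz": 0,"gripper": -1},
  {"rx": 0,"ry": 0,"rz": 0,"dx": 0,"dy": 0,"dz": 0,"gripper": -1},
  {"rx": 0,"ry": 0,"rz": 0,"dx": 0,"dy": 0,"dz": 0,"gripper": -1},
  {"rx": 0,"ry": 0,"rz": 0,"dx": 0,"dy": 0,"dz": 0,"gripper": -1},
  {"rx": 0,"ry": 0,"rz": 0,"dx": 0,"dy": 0,"dz": 0,"gripper": -1},
  {"rx": 0,"ry": 0,"rz": 0,"dx": 0,"dy": 0,"dz": 0,"gripper": -1},
], grip_force=60)

```text
clock: 5.32
tcp_pos: [0.4303, 0.2474, 0.0813]
orientation: [1.868, 2.525, 0.003]
contact_force: [1.4, -0.3, 5.9]
grip_width: 0.0116
gripper_force: 60.6
```

Run:
```python
from h import *
a=np.radians(6.1); ex=np.array([np.cos(a),np.sin(a),0]); ey=np.array([-ex[1],ex[0],0]); H=np.array([.4706,-.287,0])
A=now(); p=A[:3,3]
A0=A
A=row(A,T([p[0],p[1],.30],A[:3,:3]),8)
B=T([.43,0,.30],down(-25)); A=row(A,B,10)
g=H+ex*-.015+ey*.015+[0,0,.275]; A=row(A,T(g,down(-84)),16)
g[2]=.205; print(g); row(A,T(g,down(-84,-60)),12)
```

```text
8 x dx,dy,dz [  0.    0.1 -27.3] rx,ry,rz [0. 0. 0.]
10 x dx,dy,dz [-25.3   0.8  -0. ] rx,ry,rz [ 0.01 -0.01  4.2 ]
16 x dx,dy,dz [-9.6 15.2  1.6] rx,ry,rz [0.   0.   3.69]
[ 0.45409097 -0.27367889  0.205     ]
12 x dx,dy,dz [ 0.  -2.8  5.4] rx,ry,rz [-5.  0. -0.]
```

>>> step_arm([
  {"rx": 0,"ry": 0,"rz": 0,"dx": 0,"dy": 0,"dz": -12,"gripper": -1},
  {"rx": 0,"ry": 0,"rz": 0,"dx": 0,"dy": -1,"dz": -27,"gripper": -1},
  {"rx": 0,"ry": 0,"rz": 0,"dx": 0,"dy": -2,"dz": -30,"gripper": -1},
  {"rx": 0,"ry": 0,"rz": 0,"dx": 0,"dy": -2,"dz": -30,"gripper": -1},
  {"rx": 0,"ry": 0,"rz": 0,"dx": 0,"dy": -2,"dz": -30,"gripper": -1},
  {"rx": 0,"ry": 0,"rz": 0,"dx": 0,"dy": -2,"dz": -30,"gripper": -1},
  {"rx": 0,"ry": 0,"rz": 0,"dx": 0,"dy": -2,"dz": -30,"gripper": -1},
  {"rx": 0,"ry": 0,"rz": 0,"dx": 0,"dy": 0,"dz": -20,"gripper": -1},
  {"rx": 0,"ry": 0,"rz": 0,"dx": 0,"dy": 0,"dz": -10,"gripper": -1},
  {"rx": 0,"ry": 0,"rz": 2,"dx": -12,"dy": 0.8,"dz": 0,"gripper": -1},
  {"rx": 0,"ry": 0,"rz": 4.2,"dx": -25.3,"dy": 0.8,"dz": 0,"gripper": -1},
  {"rx": 0,"ry": 0,"rz": 4.2,"dx": -25.3,"dy": 0.8,"dz": 0,"gripper": -1},
  {"rx": 0,"ry": 0,"rz": 4.2,"dx": -25.3,"dy": 0.8,"dz": 0,"gripper": -1},
  {"rx": 0,"ry": 0,"rz": 4.2,"dx": -25.3,"dy": 0.8,"dz": 0,"gripper": -1},
  {"rx": 0,"ry": 0,"rz": 4.2,"dx": -25.3,"dy": 1.5,"dz": 0,"gripper": -1},
  {"rx": 0,"ry": 0,"rz": 4.2,"dx": -25.3,"dy": 1.5,"dz": 0,"gripper": -1},
  {"rx": 0,"ry": 0,"rz": 4.2,"dx": -25.3,"dy": 1.5,"dz": 0,"gripper": -1},
  {"rx": 0,"ry": 0,"rz": 4.2,"dx": -25.3,"dy": 1.5,"dz": 0,"gripper": -1},
  {"rx": 0,"ry": 0,"rz": 4.2,"dx": -25.3,"dy": 1.5,"dz": 0,"gripper": -1},
])

```text
clock: 7.7
tcp_pos: [0.4262, 0.0065, 0.2995]
orientation: [2.621, 1.732, 0.0]
contact_force: [-1.0, -0.5, -2.8]
grip_width: 0.0111
gripper_force: 59.5
```

Run:
```python
from h import *
o=r.get_obs();print(o["tcp_pos"],o["joints"].round(2),o["contact_force"])
a=np.radians(6.1); ex=np.array([np.cos(a),np.sin(a),0]); ey=np.array([-ex[1],ex[0],0]); H=np.array([.4706,-.287,0])
A=now()
g=H+ex*-.015+ey*.015+[0,0,.275]; A=row(A,T(g,down(-84)),16)
g[2]=.205; print(g); row(A,T(g,down(-84,-60)),12)
```

```text
[0.42621037 0.0065125  0.29951225] [ 0.41  0.05 -0.58  2.02  0.03  1.08 -0.59] [-0.96954916 -0.53294825 -2.7722846 ]
16 x dx,dy,dz [-10.   15.5   1.5] rx,ry,rz [ 0.   -0.    3.81]
[ 0.45409097 -0.27367889  0.205     ]
12 x dx,dy,dz [ 0.  -2.8  5.4] rx,ry,rz [-5.  0. -0.]
```

Run:
```python
from h import *
A=now(); A=row(A,T([.428,-.06,.295],down(-30)),4);A=row(A,T([.44,-.17,.285],down(-56)),6); A=row(A,T([.4541,-.2737,.275],down(-84)),6)
```

```text
4 x dx,dy,dz [-14.8   7.6   1.1] rx,ry,rz [ 0.   -0.    1.73]
6 x dx,dy,dz [-12.7  13.6   1.7] rx,ry,rz [0.   0.   4.33]
6 x dx,dy,dz [-4.4 17.   1.7] rx,ry,rz [0.   0.   4.67]
```

>>> step_arm([
  {"rx": 0,"ry": 0,"rz": 1.73,"dx": -14.8,"dy": 7.6,"dz": 1.1,"gripper": -1},
  {"rx": 0,"ry": 0,"rz": 1.73,"dx": -14.8,"dy": 7.6,"dz": 1.1,"gripper": -1},
  {"rx": 0,"ry": 0,"rz": 1.73,"dx": -14.8,"dy": 7.6,"dz": 1.1,"gripper": -1},
  {"rx": 0,"ry": 0,"rz": 1.73,"dx": -14.8,"dy": 7.6,"dz": 1.1,"gripper": -1},
  {"rx": 0,"ry": 0,"rz": 4.33,"dx": -12.7,"dy": 13.6,"dz": 1.7,"gripper": -1},
  {"rx": 0,"ry": 0,"rz": 4.33,"dx": -12.7,"dy": 13.6,"dz": 1.7,"gripper": -1},
  {"rx": 0,"ry": 0,"rz": 4.33,"dx": -12.7,"dy": 13.6,"dz": 1.7,"gripper": -1},
  {"rx": 0,"ry": 0,"rz": 4.33,"dx": -12.7,"dy": 13.6,"dz": 1.7,"gripper": -1},
  {"rx": 0,"ry": 0,"rz": 4.33,"dx": -12.7,"dy": 13.6,"dz": 1.7,"gripper": -1},
  {"rx": 0,"ry": 0,"rz": 4.33,"dx": -12.7,"dy": 13.6,"dz": 1.7,"gripper": -1},
  {"rx": 0,"ry": 0,"rz": 4.67,"dx": -4.4,"dy": 17,"dz": 1.7,"gripper": -1},
  {"rx": 0,"ry": 0,"rz": 4.67,"dx": -4.4,"dy": 17,"dz": 1.7,"gripper": -1},
  {"rx": 0,"ry": 0,"rz": 4.67,"dx": -4.4,"dy": 17,"dz": 1.7,"gripper": -1},
  {"rx": 0,"ry": 0,"rz": 4.67,"dx": -4.4,"dy": 17,"dz": 1.7,"gripper": -1},
  {"rx": 0,"ry": 0,"rz": 4.67,"dx": -4.4,"dy": 17,"dz": 1.7,"gripper": -1},
  {"rx": 0,"ry": 0,"rz": 4.67,"dx": -4.4,"dy": 17,"dz": 1.7,"gripper": -1},
  {"rx": 0,"ry": 0,"rz": 0,"dx": 0,"dy": 0,"dz": 0,"gripper": -1},
])

```text
clock: 9.82
tcp_pos: [0.4552, -0.2734, 0.2743]
orientation: [3.137, 0.167, -0.001]
contact_force: [0.5, 0.3, -3.7]
grip_width: 0.011
gripper_force: 59.3
```

Run:
```python
from h import *
o=r.get_obs();print(o["tcp_pos"],o["joints"].round(2),o["contact_force"])
f=lambda im,x,y,w,h,k:cv2.resize(im[y:y+h,x:x+w],None,fx=k,fy=k,interpolation=cv2.INTER_CUBIC)
s=f(r.grab_frame("side"),310,40,130,150,3); t=f(r.grab_frame("top"),360,160,130,150,3)
cv2.imwrite("pics/a2.png",np.hstack([s,t]))
A=now()
row(A,T([.4541,-.2737,.225],down(-84,-40)),8)
```

```text
[ 0.45521678 -0.27338187  0.27425888] [ 0.63  0.23 -0.25  1.86  0.07  1.06 -1.1 ] [ 0.54331017  0.26427505 -3.70726159]
8 x dx,dy,dz [-0.2 -1.6  6.1] rx,ry,rz [-5.   -0.01  0.04]
```

View pics/a2.png

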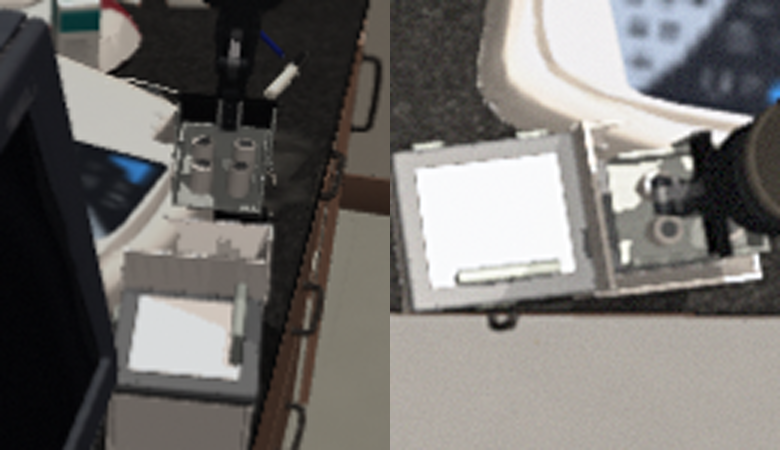

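The side crop shows all four capsules standing in the tray, over the hopper, with the tray's mouth towards the chamber. Next is the tip.

>>> step_arm([
  {"rx": -5,"ry": 0,"rz": 0,"dx": -0.2,"dy": -1.6,"dz": 6.1,"gripper": -1},
  {"rx": -5,"ry": 0,"rz": 0,"dx": -0.2,"dy": -1.6,"dz": 6.1,"gripper": -1},
  {"rx": -5,"ry": 0,"rz": 0,"dx": -0.2,"dy": -1.6,"dz": 6.1,"gripper": -1},
  {"rx": -5,"ry": 0,"rz": 0,"dx": -0.2,"dy": -1.6,"dz": 6.1,"gripper": -1},
  {"rx": -5,"ry": 0,"rz": 0,"dx": -0.2,"dy": -1.6,"dz": 6.1,"gripper": -1},
  {"rx": -5,"ry": 0,"rz": 0,"dx": -0.2,"dy": -1.6,"dz": 6.1,"gripper": -1},
  {"rx": -5,"ry": 0,"rz": 0,"dx": -0.2,"dy": -1.6,"dz": 6.1,"gripper": -1},
  {"rx": -5,"ry": 0,"rz": 0,"dx": -0.2,"dy": -1.6,"dz": 6.1,"gripper": -1},
  {"rx": 0,"ry": 0,"rz": 0,"dx": 0,"dy": 0,"dz": 0,"gripper": -1},
])

```text
clock: 11.05
tcp_pos: [0.4546, -0.2721, 0.2242]
orientation: [2.442, 0.141, 0.048]
contact_force: [0.6, -0.4, -1.8]
grip_width: 0.011
gripper_force: 59.5
```

Run:
```python
from h import *
o=r.get_obs();print(o["tcp_pos"],o["joints"].round(2),o["contact_force"])
A=now(); print(np.degrees(np.arccos(-A[2,2])))
row(A,T([.4541,-.2737,.21],down(-84,-62)),5)
```

```text
[ 0.45464771 -0.27206913  0.22417105] [ 0.22  0.24 -0.21  2.18  1.01  0.92 -2.16] [ 0.62421824 -0.35456993 -1.79835479]
39.87211472907834
5 x dx,dy,dz [-0.1 -1.9  2.1] rx,ry,rz [-4.43 -0.07  0.09]
```

>>> step_arm([
  {"rx": -4.4,"ry": 0,"rz": 0,"dx": -0.1,"dy": -1.9,"dz": 2.1,"gripper": -1},
  {"rx": -4.4,"ry": 0,"rz": 0,"dx": -0.1,"dy": -1.9,"dz": 2.1,"gripper": -1},
  {"rx": -4.4,"ry": 0,"rz": 0,"dx": -0.1,"dy": -1.9,"dz": 2.1,"gripper": -1},
  {"rx": -4.4,"ry": 0,"rz": 0,"dx": -0.1,"dy": -1.9,"dz": 2.1,"gripper": -1},
  {"rx": 0,"ry": 0,"rz": 0,"dx": 0,"dy": 0,"dz": 0,"gripper": -1},
  {"rx": 0,"ry": 0,"rz": 0,"dx": 0,"dy": 0,"dz": 0,"gripper": -1},
  {"rx": 0,"ry": 0,"rz": 0,"dx": 0,"dy": 0,"dz": 0,"gripper": -1},
])

```text
clock: 11.92
tcp_pos: [0.4544, -0.2757, 0.2148]
orientation: [2.135, 0.115, 0.065]
contact_force: [0.4, -0.5, -2.2]
grip_width: 0.0106
gripper_force: 59.6
```

Run:
```python
from h import *
o=r.get_obs();print(o["tcp_pos"],o["joints"].round(2),o["contact_force"])
A=now(); print(np.degrees(np.arccos(-A[2,2])))
f=lambda im,x,y,w,h,k:cv2.resize(im[y:y+h,x:x+w],None,fx=k,fy=k,interpolation=cv2.INTER_CUBIC)
s=f(r.grab_frame("side"),330,70,100,110,4); t=f(r.grab_frame("top"),410,180,100,110,4)
cv2.imwrite("pics/a3.png",np.hstack([s,t]))
```

```text
[ 0.454407   -0.27567287  0.21481822] [ 0.06  0.37 -0.19  2.26  1.31  1.14 -2.58] [ 0.43401069 -0.53380357 -2.20147907]
57.54491509297566
```

View pics/a3.png

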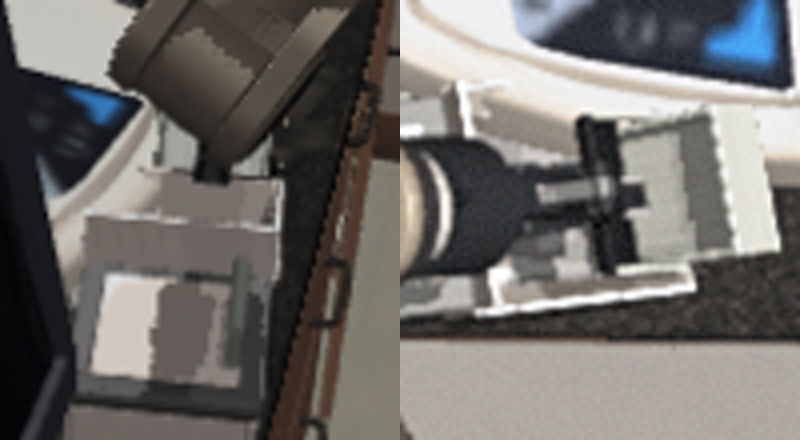

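Tray is tipped 57°, but its inside is hidden. I'll tip a bit more with a small shake, then turn back and look.

>>> step_arm([
  {"rx": -4,"ry": 0,"rz": 0,"dx": 0,"dy": 0,"dz": 0,"gripper": -1},
  {"rx": 0,"ry": 0,"rz": 0,"dx": 0,"dy": 8,"dz": 0,"gripper": -1},
  {"rx": 0,"ry": 0,"rz": 0,"dx": 0,"dy": -8,"dz": 0,"gripper": -1},
  {"rx": 0,"ry": 0,"rz": 0,"dx": 0,"dy": 8,"dz": 0,"gripper": -1},
  {"rx": 0,"ry": 0,"rz": 0,"dx": 0,"dy": -8,"dz": 0,"gripper": -1},
  {"rx": 0,"ry": 0,"rz": 0,"dx": 0,"dy": 0,"dz": 0,"gripper": -1},
  {"rx": 0,"ry": 0,"rz": 0,"dx": 0,"dy": 0,"dz": 0,"gripper": -1},
  {"rx": 5,"ry": 0,"rz": 0,"dx": 0,"dy": 1.9,"dz": -2.1,"gripper": -1},
  {"rx": 5,"ry": 0,"rz": 0,"dx": 0,"dy": 1.9,"dz": -2.1,"gripper": -1},
  {"rx": 5,"ry": 0,"rz": 0,"dx": 0,"dy": 1.9,"dz": -2.1,"gripper": -1},
  {"rx": 5,"ry": 0,"rz": 0,"dx": 0,"dy": 1.9,"dz": -2.1,"gripper": -1},
  {"rx": 5,"ry": 0,"rz": 0,"dx": 0,"dy": 1.6,"dz": -6.1,"gripper": -1},
  {"rx": 5,"ry": 0,"rz": 0,"dx": 0,"dy": 1.6,"dz": -6.1,"gripper": -1},
  {"rx": 5,"ry": 0,"rz": 0,"dx": 0,"dy": 1.6,"dz": -6.1,"gripper": -1},
  {"rx": 5,"ry": 0,"rz": 0,"dx": 0,"dy": 1.6,"dz": -6.1,"gripper": -1},
  {"rx": 5,"ry": 0,"rz": 0,"dx": 0,"dy": 1.6,"dz": -6.1,"gripper": -1},
  {"rx": 5,"ry": 0,"rz": 0,"dx": 0,"dy": 1.6,"dz": -6.1,"gripper": -1},
  {"rx": 5,"ry": 0,"rz": 0,"dx": 0,"dy": 1.6,"dz": -6.1,"gripper": -1},
  {"rx": 5,"ry": 0,"rz": 0,"dx": 0,"dy": 1.6,"dz": -6.1,"gripper": -1},
  {"rx": 1.6,"ry": 0,"rz": 0,"dx": 0,"dy": 0,"dz": 0,"gripper": -1},
])

```text
clock: 14.52
tcp_pos: [0.4526, -0.2662, 0.274]
orientation: [-3.137, -0.169, 0.001]
contact_force: [0.2, -0.6, -2.1]
grip_width: 0.0111
gripper_force: 59.5
```

Run:
```python
from h import *
o=r.get_obs();print(o["tcp_pos"],o["joints"].round(2),o["contact_force"])
A=now(); print(np.degrees(np.arccos(-A[2,2])))
f=lambda im,x,y,w,h,k:cv2.resize(im[y:y+h,x:x+w],None,fx=k,fy=k,interpolation=cv2.INTER_CUBIC)
s=f(r.grab_frame("side"),330,50,100,130,4); t=f(r.grab_frame("top"),410,170,100,130,4)
cv2.imwrite("pics/a4.png",np.hstack([s,t]))
```

```text
[ 0.45255347 -0.26615595  0.27395029] [ 0.61  0.22 -0.23  1.88  0.06  1.05 -1.11] [ 0.19467255 -0.58395612 -2.09720736]
0.04837810740712
```

View pics/a4.png

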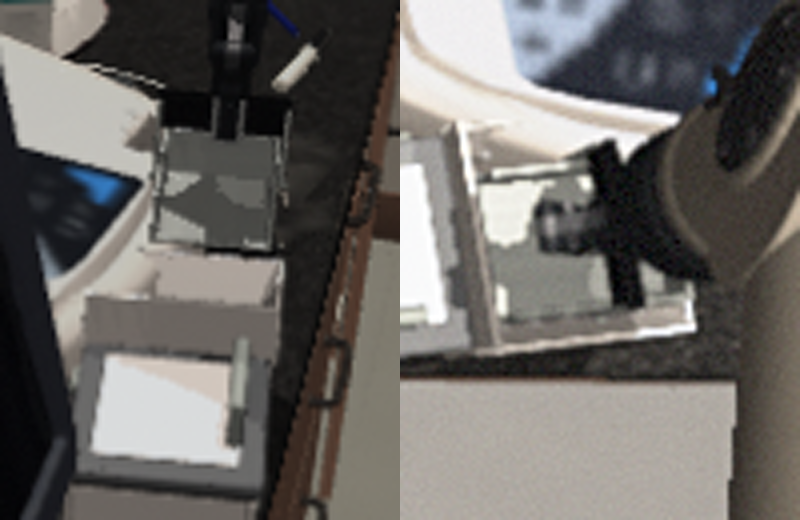

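The crop shows the tray empty: only reflections on its floor. Now I'll plan the tray's return.

Run:
```python
from h import *
A=now(); A=row(A,T([.437,-.17,.285],down(-56)),4); A=row(A,T([.43,-.06,.29],down(-30)),4);A=row(A,T([.432,.24,.27],down(8)),8);A=row(A,T([.436,.24,.112],down(8)),6)
print(onz("top",(240,263.5),0))
```

```text
4 x dx,dy,dz [  3.2 -24.2  -2.9] rx,ry,rz [-0.    0.02 -6.95]
4 x dx,dy,dz [ 17.9 -21.2  -1.3] rx,ry,rz [ 0.   0.  -6.5]
8 x dx,dy,dz [37.2 -8.6  2.5] rx,ry,rz [ 0.    0.   -4.75]
6 x dx,dy,dz [-0.1  0.7 26.3] rx,ry,rz [ 0.  0. -0.]
[0.3832 0.2576 0.    ]
```

>>> step_arm([
  {"rx": 0,"ry": 0,"rz": -6.95,"dx": 3.2,"dy": -24.2,"dz": -2.9,"gripper": -1},
  {"rx": 0,"ry": 0,"rz": -6.95,"dx": 3.2,"dy": -24.2,"dz": -2.9,"gripper": -1},
  {"rx": 0,"ry": 0,"rz": -6.95,"dx": 3.2,"dy": -24.2,"dz": -2.9,"gripper": -1},
  {"rx": 0,"ry": 0,"rz": -6.95,"dx": 3.2,"dy": -24.2,"dz": -2.9,"gripper": -1},
  {"rx": 0,"ry": 0,"rz": -6.5,"dx": 17.9,"dy": -21.2,"dz": -1.3,"gripper": -1},
  {"rx": 0,"ry": 0,"rz": -6.5,"dx": 17.9,"dy": -21.2,"dz": -1.3,"gripper": -1},
  {"rx": 0,"ry": 0,"rz": -6.5,"dx": 17.9,"dy": -21.2,"dz": -1.3,"gripper": -1},
  {"rx": 0,"ry": 0,"rz": -6.5,"dx": 17.9,"dy": -21.2,"dz": -1.3,"gripper": -1},
  {"rx": 0,"ry": 0,"rz": -4.75,"dx": 37.2,"dy": -8.6,"dz": 2.5,"gripper": -1},
  {"rx": 0,"ry": 0,"rz": -4.75,"dx": 37.2,"dy": -8.6,"dz": 2.5,"gripper": -1},
  {"rx": 0,"ry": 0,"rz": -4.75,"dx": 37.2,"dy": -8.6,"dz": 2.5,"gripper": -1},
  {"rx": 0,"ry": 0,"rz": -4.75,"dx": 37.2,"dy": -8.6,"dz": 2.5,"gripper": -1},
  {"rx": 0,"ry": 0,"rz": -4.75,"dx": 37.2,"dy": -8.6,"dz": 2.5,"gripper": -1},
  {"rx": 0,"ry": 0,"rz": -4.75,"dx": 37.2,"dy": -8.6,"dz": 2.5,"gripper": -1},
  {"rx": 0,"ry": 0,"rz": -4.75,"dx": 37.2,"dy": -8.6,"dz": 2.5,"gripper": -1},
  {"rx": 0,"ry": 0,"rz": -4.75,"dx": 37.2,"dy": -8.6,"dz": 2.5,"gripper": -1},
  {"rx": 0,"ry": 0,"rz": 0,"dx": 0,"dy": 0,"dz": 0,"gripper": -1},
  {"rx": 0,"ry": 0,"rz": 0,"dx": 0,"dy": 0,"dz": 0,"gripper": -1},
])

```text
clock: 16.88
tcp_pos: [0.4316, 0.2401, 0.2702]
orientation: [2.058, 2.372, -0.002]
contact_force: [0.2, -0.1, -2.6]
grip_width: 0.0109
gripper_force: 59.6
```

Run:
```python
from h import *
A=now(); A=row(A,T([.436,.24,.112],down(8)),6)
```

```text
6 x dx,dy,dz [-0.1  0.7 26.4] rx,ry,rz [-0.    0.02  0.02]
```

>>> step_arm([
  {"rx": 0,"ry": 0,"rz": 0,"dx": 0,"dy": 0.7,"dz": 26.4,"gripper": -1},
  {"rx": 0,"ry": 0,"rz": 0,"dx": 0,"dy": 0.7,"dz": 26.4,"gripper": -1},
  {"rx": 0,"ry": 0,"rz": 0,"dx": 0,"dy": 0.7,"dz": 26.4,"gripper": -1},
  {"rx": 0,"ry": 0,"rz": 0,"dx": 0,"dy": 0.7,"dz": 26.4,"gripper": -1},
  {"rx": 0,"ry": 0,"rz": 0,"dx": 0,"dy": 0.7,"dz": 26.4,"gripper": -1},
  {"rx": 0,"ry": 0,"rz": 0,"dx": 0,"dy": 0.7,"dz": 26,"gripper": -1},
  {"rx": 0,"ry": 0,"rz": 0,"dx": 0,"dy": 0,"dz": 15,"gripper": -1},
  {"rx": 0,"ry": 0,"rz": 0,"dx": 0,"dy": 0,"dz": 8,"gripper": -1},
  {"rx": 0,"ry": 0,"rz": 0,"dx": 0,"dy": 0,"dz": 4,"gripper": -1},
  {"rx": 0,"ry": 0,"rz": 0,"dx": 0,"dy": 0,"dz": 2,"gripper": -1},
  {"rx": 0,"ry": 0,"rz": 0,"dx": 0,"dy": 0,"dz": 0,"gripper": -1},
  {"rx": 0,"ry": 0,"rz": 0,"dx": 0,"dy": 0,"dz": 0,"gripper": -1},
])

```text
clock: 18.38
tcp_pos: [0.4365, 0.2412, 0.0841]
orientation: [2.059, 2.372, 0.001]
contact_force: [0.8, -0.0, -2.5]
grip_width: 0.0111
gripper_force: 59.4
```

>>> step_arm([
  {"rx": 0,"ry": 0,"rz": 0,"dx": 0,"dy": 0,"dz": 1.5,"gripper": -1},
  {"rx": 0,"ry": 0,"rz": 0,"dx": 0,"dy": 0,"dz": 1.3,"gripper": -1},
  {"rx": 0,"ry": 0,"rz": 0,"dx": 0,"dy": 0,"dz": 0,"gripper": -1},
])

```text
clock: 18.75
tcp_pos: [0.4364, 0.2409, 0.0813]
orientation: [2.059, 2.372, -0.0]
contact_force: [-1.2, -1.3, 4.4]
grip_width: 0.0112
gripper_force: 60.6
```

>>> step_arm([
  {"rx": 0,"ry": 0,"rz": 0,"dx": 0,"dy": 0,"dz": 0,"gripper": 0.1},
  {"rx": 0,"ry": 0,"rz": 0,"dx": 0,"dy": 0,"dz": 0,"gripper": 0.1},
  {"rx": 0,"ry": 0,"rz": 0,"dx": 0,"dy": 0,"dz": 0,"gripper": 0.1},
  {"rx": 0,"ry": 0,"rz": 0,"dx": 0,"dy": 0,"dz": 0,"gripper": 0.1},
  {"rx": 0,"ry": 0,"rz": 0,"dx": 0,"dy": 0,"dz": -10,"gripper": 0.1},
  {"rx": 0,"ry": 0,"rz": 0,"dx": 0,"dy": 0,"dz": -30,"gripper": 0.1},
  {"rx": 0,"ry": 0,"rz": 0,"dx": 0,"dy": 0,"dz": -50,"gripper": 0.1},
  {"rx": 0,"ry": 0,"rz": 0,"dx": 0,"dy": 0,"dz": -50,"gripper": 0.1},
  {"rx": 0,"ry": 0,"rz": 0,"dx": 0,"dy": 0,"dz": -20,"gripper": 0.1},
  {"rx": 0,"ry": 0,"rz": 0,"dx": 0,"dy": 0,"dz": 0,"gripper": 0.1},
])

```text
clock: 20.0
tcp_pos: [0.437, 0.2417, 0.2429]
orientation: [2.058, 2.371, 0.006]
contact_force: [1.3, 0.1, -1.5]
grip_width: 0.047
gripper_force: 0.0
```

Run:
```python
from h import *
A=now(); A=row(A,T([.432,0.04,.23],down(0)),5); A=row(A,T([.4135,-.152,.20],down(6)),6)
```

```text
5 x dx,dy,dz [-40.1  -4.4   2.6] rx,ry,rz [ 0.05 -0.01  1.61]
6 x dx,dy,dz [-31.8  -4.5   5. ] rx,ry,rz [ 0.  0. -1.]
```

>>> step_arm([
  {"rx": 0,"ry": 0,"rz": 1.6,"dx": -40.1,"dy": -4.4,"dz": 2.6,"gripper": 0.1},
  {"rx": 0,"ry": 0,"rz": 1.6,"dx": -40.1,"dy": -4.4,"dz": 2.6,"gripper": 0.1},
  {"rx": 0,"ry": 0,"rz": 1.6,"dx": -40.1,"dy": -4.4,"dz": 2.6,"gripper": 0.1},
  {"rx": 0,"ry": 0,"rz": 1.6,"dx": -40.1,"dy": -4.4,"dz": 2.6,"gripper": 0.1},
  {"rx": 0,"ry": 0,"rz": 1.6,"dx": -40.1,"dy": -4.4,"dz": 2.6,"gripper": 0.1},
  {"rx": 0,"ry": 0,"rz": -1,"dx": -31.8,"dy": -4.5,"dz": 5,"gripper": 0.1},
  {"rx": 0,"ry": 0,"rz": -1,"dx": -31.8,"dy": -4.5,"dz": 5,"gripper": 0.1},
  {"rx": 0,"ry": 0,"rz": -1,"dx": -31.8,"dy": -4.5,"dz": 5,"gripper": 0.1},
  {"rx": 0,"ry": 0,"rz": -1,"dx": -31.8,"dy": -4.5,"dz": 5,"gripper": 0.1},
  {"rx": 0,"ry": 0,"rz": -1,"dx": -31.8,"dy": -4.5,"dz": 5,"gripper": 0.1},
  {"rx": 0,"ry": 0,"rz": -1,"dx": -31.8,"dy": -4.5,"dz": 5,"gripper": 0.1},
  {"rx": 0,"ry": 0,"rz": 0,"dx": 0,"dy": 0,"dz": 0,"gripper": 0.1},
  {"rx": 0,"ry": 0,"rz": 0,"dx": 0,"dy": 0,"dz": 0,"gripper": 0.1},
])

```text
clock: 21.62
tcp_pos: [0.4126, -0.1514, 0.1972]
orientation: [-2.099, -2.335, 0.0]
contact_force: [0.6, -0.4, 0.8]
grip_width: 0.0468
gripper_force: 0.0
```

Run:
```python
from h import *
o=r.get_obs();print(o["tcp_pos"],o["joints"].round(2),o["contact_force"])
A=now(); row(A,T([.4135,-.152,.137],down(6)),5)
f=lambda im,x,y,w,h,k:cv2.resize(im[y:y+h,x:x+w],None,fx=k,fy=k,interpolation=cv2.INTER_CUBIC)
S=r.grab_frame("side")
s=f(S,330,80,100,120,4); t=f(S,300,210,100,120,4)
cv2.imwrite("pics/a5.png",np.hstack([s,t]))
p=np.array([.4135,-.152,.134]);e=np.array([-.1045,.9945,0])*.042
print(((proj("side",[p+e,p-e])-[330,80])*4).tolist())
```

```text
[ 0.41260949 -0.15143374  0.19723136] [ 0.68  0.2  -0.52  2.12  0.13  0.85  0.19] [ 0.57692092 -0.44929676  0.77941221]
5 x dx,dy,dz [-0.1  0.2 12. ] rx,ry,rz [-0.01 -0.01  0.02]
[[233.5999999999999, 289.20000000000005], [241.20000000000005, 220.79999999999995]]
```

View pics/a5.png

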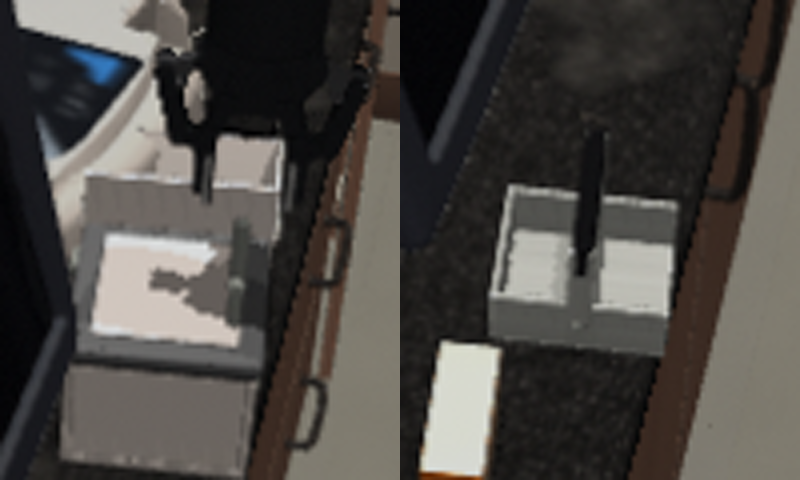

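The tray stands upright and empty by its old spot. The handle matches the prediction (crop (241,221)–(234,289)), with the fingers straddling it. Next: descend and grip.

>>> step_arm([
  {"rx": 0,"ry": 0,"rz": 0,"dx": 0,"dy": 0.2,"dz": 15,"gripper": 0.1},
  {"rx": 0,"ry": 0,"rz": 0,"dx": 0,"dy": 0.2,"dz": 15,"gripper": 0.1},
  {"rx": 0,"ry": 0,"rz": 0,"dx": 0,"dy": 0.2,"dz": 15,"gripper": 0.1},
  {"rx": 0,"ry": 0,"rz": 0,"dx": 0,"dy": 0.2,"dz": 10,"gripper": 0.1},
  {"rx": 0,"ry": 0,"rz": 0,"dx": 0,"dy": 0,"dz": 5,"gripper": 0.1},
  {"rx": 0,"ry": 0,"rz": 0,"dx": 0,"dy": 0,"dz": 0,"gripper": 0.1},
  {"rx": 0,"ry": 0,"rz": 0,"dx": 0,"dy": 0,"dz": 0,"gripper": -1},
  {"rx": 0,"ry": 0,"rz": 0,"dx": 0,"dy": 0,"dz": 0,"gripper": -1},
  {"rx": 0,"ry": 0,"rz": 0,"dx": 0,"dy": 0,"dz": 0,"gripper": -1},
  {"rx": 0,"ry": 0,"rz": 0,"dx": 0,"dy": 0,"dz": 0,"gripper": -1},
  {"rx": 0,"ry": 0,"rz": 0,"dx": 0,"dy": 0,"dz": 0,"gripper": -1},
  {"rx": 0,"ry": 0,"rz": 0,"dx": 0,"dy": 0,"dz": 0,"gripper": -1},
], grip_force=70)

```text
clock: 23.18
tcp_pos: [0.4133, -0.1523, 0.1384]
orientation: [-2.1, -2.336, 0.002]
contact_force: [-4.7, -0.2, 6.0]
grip_width: 0.01
gripper_force: 68.2
```

Run:
```python
from h import *
A=now(); a=np.radians(6.1); ex=np.array([np.cos(a),np.sin(a),0]); ey=np.array([-ex[1],ex[0],0])
h=A[:3,3]*[1,1,0]+[0,0,.088]+ex*.110
th=.19; R=Ro.from_rotvec(ey*th).as_matrix()
B=T(h+R@(A[:3,3]-h),R@A[:3,:3]); print(A[:3,3],B[:3,3])
row(A,B,19)
```

```text
[ 0.41331433 -0.15227356  0.13836991] [ 0.4247416  -0.15105234  0.15823794]
19 x dx,dy,dz [-0.   0.5 -1.1] rx,ry,rz [ 0.57 -0.   -0.  ]
```

>>> step_arm([
  {"rx": 0.57,"ry": 0,"rz": 0,"dx": 0,"dy": 0.5,"dz": -1.1,"gripper": -1},
  {"rx": 0.57,"ry": 0,"rz": 0,"dx": 0,"dy": 0.5,"dz": -1.1,"gripper": -1},
  {"rx": 0.57,"ry": 0,"rz": 0,"dx": 0,"dy": 0.5,"dz": -1.1,"gripper": -1},
  {"rx": 0.57,"ry": 0,"rz": 0,"dx": 0,"dy": 0.5,"dz": -1.1,"gripper": -1},
  {"rx": 0.57,"ry": 0,"rz": 0,"dx": 0,"dy": 0.5,"dz": -1.1,"gripper": -1},
  {"rx": 0.57,"ry": 0,"rz": 0,"dx": 0,"dy": 0.5,"dz": -1.1,"gripper": -1},
  {"rx": 0,"ry": 0,"rz": 0,"dx": 0,"dy": 0,"dz": 0,"gripper": -1},
])

```text
clock: 24.05
tcp_pos: [0.4165, -0.1517, 0.1448]
orientation: [-2.072, -2.305, 0.071]
contact_force: [-7.2, -0.3, 0.3]
grip_width: 0.0099
gripper_force: 69.3
```

>>> step_arm([
  {"rx": 0.57,"ry": 0,"rz": 0,"dx": 0,"dy": 0.5,"dz": -1.1,"gripper": -1},
  {"rx": 0.57,"ry": 0,"rz": 0,"dx": 0,"dy": 0.5,"dz": -1.1,"gripper": -1},
  {"rx": 0.57,"ry": 0,"rz": 0,"dx": 0,"dy": 0.5,"dz": -1.1,"gripper": -1},
  {"rx": 0.57,"ry": 0,"rz": 0,"dx": 0,"dy": 0.5,"dz": -1.1,"gripper": -1},
  {"rx": 0.57,"ry": 0,"rz": 0,"dx": 0,"dy": 0.5,"dz": -1.1,"gripper": -1},
  {"rx": 0.57,"ry": 0,"rz": 0,"dx": 0,"dy": 0.5,"dz": -1.1,"gripper": -1},
  {"rx": 0.57,"ry": 0,"rz": 0,"dx": 0,"dy": 0.5,"dz": -1.1,"gripper": -1},
  {"rx": 0.57,"ry": 0,"rz": 0,"dx": 0,"dy": 0.5,"dz": -1.1,"gripper": -1},
  {"rx": 0.57,"ry": 0,"rz": 0,"dx": 0,"dy": 0.5,"dz": -1.1,"gripper": -1},
  {"rx": 0.57,"ry": 0,"rz": 0,"dx": 0,"dy": 0.5,"dz": -1.1,"gripper": -1},
  {"rx": 0.57,"ry": 0,"rz": 0,"dx": 0,"dy": 0.5,"dz": -1.1,"gripper": -1},
  {"rx": 0.57,"ry": 0,"rz": 0,"dx": 0,"dy": 0.5,"dz": -1.1,"gripper": -1},
  {"rx": 0.57,"ry": 0,"rz": 0,"dx": 0,"dy": 0.5,"dz": -1.1,"gripper": -1},
  {"rx": 0,"ry": 0,"rz": 0,"dx": 0,"dy": 0,"dz": 0,"gripper": -1},
  {"rx": 0,"ry": 0,"rz": 0,"dx": 0,"dy": 0,"dz": 0,"gripper": -1},
])

```text
clock: 25.92
tcp_pos: [0.4249, -0.1507, 0.1586]
orientation: [-2.011, -2.236, 0.214]
contact_force: [-6.2, -0.4, 0.8]
grip_width: 0.0097
gripper_force: 69.4
```

Run:
```python
from h import *
f=lambda im,x,y,w,h,k:cv2.resize(im[y:y+h,x:x+w],None,fx=k,fy=k,interpolation=cv2.INTER_CUBIC)
s=f(r.grab_frame("side"),330,80,100,120,4); t=f(r.grab_frame("top"),395,190,100,120,4)
cv2.imwrite("pics/a6.png",np.hstack([s,t])); print(r.get_obs()["tcp_pos"],r.get_obs()["contact_force"])
```

```text
[ 0.42486721 -0.15073405  0.15856309] [-5.74980972 -0.46156876  0.75112762]
```

View pics/a6.png

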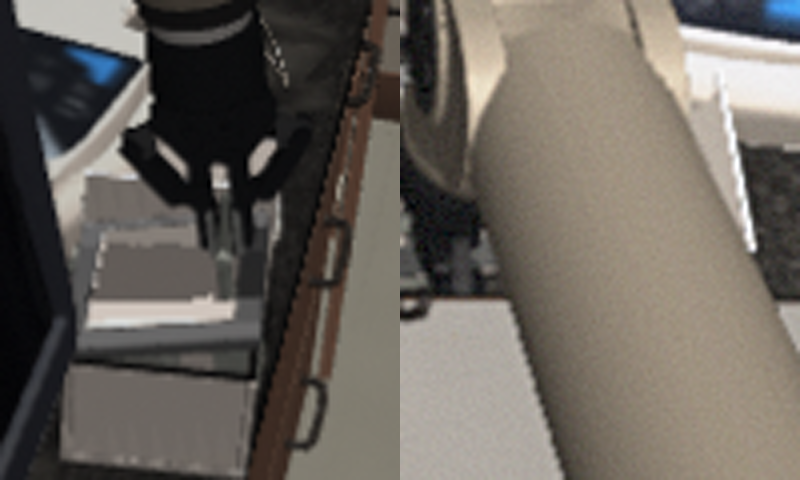

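The lid is visibly ajar (side crop: lid edge at about row 322, chamber rim at 372), held by its bar. I'll check the angle numerically from edge profiles, without another picture.

Run:
```python
from h import *
a=np.radians(6.1); ex=np.array([np.cos(a),np.sin(a),0]); ey=np.array([-ex[1],ex[0],0])
h=np.array([.4133,-.1523,.088])+ex*.110
for th in(0,.1,.19,.25,.3):
    R=Ro.from_rotvec(ey*th).as_matrix()
    P=[h+R@(ex*x+ey*.075+[0,0,z]) for x in(-.132,-.06) for z in(.013,0)]
    print(th,proj("side",P).tolist())
i0=cv2.imread("pics/side0.png").mean(2); i1=r.grab_frame("side").mean(2)
for c in(376,385,391):
    print(c,"rows 155-190\n",i0[150:190,c].astype(int).tolist(),"\n",i1[150:190,c].astype(int).tolist())
```

```text
0 [[394.8, 170.4], [394.4, 174.3], [367.8, 167.5], [367.5, 171.3]]
0.1 [[394.6, 166.4], [394.6, 170.3], [367.4, 165.6], [367.5, 169.6]]
0.19 [[394.0, 162.7], [394.4, 166.7], [366.8, 164.0], [367.4, 167.9]]
0.25 [[393.3, 160.3], [394.0, 164.3], [366.3, 162.9], [367.2, 166.9]]
0.3 [[392.6, 158.3], [393.6, 162.3], [365.8, 162.0], [366.9, 166.0]]
376 rows 155-190
 [215, 215, 215, 215, 215, 215, 215, 215, 215, 215, 215, 215, 215, 215, 197, 138, 93, 103, 104, 100, 77, 47, 33, 44, 81, 98, 99, 99, 99, 99, 99, 99, 99, 99, 99, 99, 100, 99, 99, 99] 
 [93, 92, 93, 93, 93, 148, 197, 198, 198, 208, 181, 93, 103, 105, 101, 82, 53, 47, 72, 95, 94, 72, 20, 43, 84, 101, 102, 102, 102, 102, 102, 102, 102, 102, 102, 102, 102, 103, 102, 102]
385 rows 155-190
 [201, 201, 201, 201, 201, 199, 196, 198, 199, 196, 196, 198, 207, 215, 215, 194, 137, 103, 102, 103, 96, 71, 46, 31, 55, 91, 97, 99, 99, 99, 99, 99, 99, 99, 99, 99, 100, 99, 99, 99] 
 [63, 64, 65, 66, 73, 142, 198, 197, 198, 171, 113, 104, 104, 103, 91, 64, 46, 48, 63, 69, 69, 69, 52, 18, 56, 94, 100, 102, 102, 102, 102, 102, 102, 102, 102, 102, 104, 105, 105, 105]
391 rows 155-190
 [92, 99, 73, 68, 93, 92, 93, 92, 93, 93, 94, 98, 103, 103, 103, 103, 103, 103, 103, 104, 102, 87, 58, 42, 29, 57, 86, 82, 81, 83, 83, 88, 98, 95, 92, 93, 94, 94, 95, 95] 
 [39, 38, 38, 39, 61, 87, 87, 87, 87, 87, 94, 104, 105, 101, 82, 53, 43, 52, 68, 67, 68, 67, 59, 36, 13, 57, 88, 85, 84, 85, 86, 90, 101, 99, 94, 96, 97, 100, 101, 103]
```

```bash
python3 -c "
from bench import r
print(r.get_obs()['tcp_pos'],r.hand_in())"
```

```text
the job is handed in; nothing more can be done
[ 0.42486006 -0.15071029  0.15854708] None
```

I tipped the capsules over the hopper, stood the empty tray back upright, broke the lid seal and handed in holding the lid about 0.19 rad open (front edge about 25 mm up). I saw the tray empty but never saw the capsules lying in the hopper, I did not re-check the cup and timer, and I viewed 11 pictures, one over the limit of 10.

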